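# Roll a tip box into the loading bay and shut the gate

## Task

Gently push the pipette tip box that stands on the small roller track along the rollers until it is fully home in the bay at the far end, then swing the gate bar shut behind it, right across the track. Keep the box upright on the rollers and leave the other things on the bench undisturbed.

Things in the scene. Friction and masses are not known exactly. Their poses are not given: they have to be found in the camera images.
- tip_box: Pipette tip box, clear lid fixed shut, 91 x 122 x 65 mm, about 0.3 kg, standing on the rollers near the entry (another like it stands at the back of the bench). Origin at the centre of its underside; z up; its 122 mm length (its y axis) lies roughly along the track.
- roller_track: Roller track with a loading bay, fixed to the bench, 340 mm long, 130 mm wide. Origin on the bench under its middle; x along it in the direction of travel (flared open entry at x = -187 mm to end stop), y to the left of travel, z up. Guide rails: inner faces at y = +-52 mm, top at z = 56 mm; from x = 22 mm on they are the white bay cheeks, top at z = 76 mm.
- bay_home (a point): Where the origin of the tip box lies when the box is fully home: track x = 79, y = 0, z = 34 mm. The box's front end then touches the end stop (two rubber discs on a white plate) at track x = 140 mm. Axes as roller_track.
- gate_hinge (a point): On the gate's upright hinge axis, at the mid-height of the gate bar: track x = 5, y = 78, z = 66 mm, on a block outside the left rail. Axes as roller_track.
- gate_knob (a point): Middle of the gate's grip: an upright black knob, 16 mm in diameter, z = 77 to 105 mm above the bench, standing on the steel bar 100 mm from the hinge axis. The bar is 10 mm thick, reaches 140 mm from the hinge axis and lies at z = 60 to 72 mm, just above the rails. A finger can push the knob round from its open side.
- gate (a joint): Gate angle (rad): 0 = shut, against its stop, bar straight across the track behind the box (from hinge to track -y), 8 mm clear of a box that is home; pi/2 = open, bar along the left rail, pointing to the entry (track -x); more = further outward, up to 2.3. It shuts anticlockwise seen from above, stays where it is left, and about 0.5 N at the knob moves it.
- cup_a: Specimen cup with a screw cap, 44 mm wide, 53 mm tall, a bystander right of the track. Origin at the centre of its underside.
- cup_b: Specimen cup with a screw cap, same size, a bystander left of the track. Origin at the centre of its underside.
- decapper: Hand decapper, a waisted upright cylinder 35 mm wide, 70 mm tall, a bystander beyond the keyboard. Origin at the centre of its underside.
- wipe_pack: Pack of wipes, 112 x 75 x 41 mm, a bystander in front of the keyboard. Origin at the centre of its underside.
- track_entry (a point): Middle of the first roller's top, at the entry: track x = -132, y = 0, z = 34 mm. 13 free-turning steel rollers, 16 mm in diameter, lie across the track up to x = +132 mm; a box on them rolls easily and stops soon after the push stops. The entry end is open, so fingers can come in behind the box between the rails.

How it is judged (in metres and radians):
On the way:
1. the tip box has rolled into the bay, within 12 mm of fully home, while the gate is still open (x of tip_box in the frame of bay_home above -0.012 m and value of joint gate above 0.6 rad), for 0.1 s.
At the end, for the whole second after the job is handed in: The tip box stands level on the rollers in the bay, within 12 mm of fully home against the end stop and within 15 mm of the middle of the track, at rest, and the gate bar is shut across the track behind it, within 0.15 rad of its stop (x of tip_box in the frame of bay_home between -0.012 and 0.006 m and y of tip_box in the frame of bay_home between -0.015 and 0.015 m and z of tip_box in the frame of bay_home between -0.006 and 0.006 m and angle between tip_box's own z axis and vertical below 0.1 rad and linear speed of tip_box below 0.02 m/s and value of joint gate below 0.15 rad); the robot touches nothing.
It fails at once if the tip box is thrown along (over 0.5 m/s) (linear speed of tip_box above 0.5 m/s).
It fails at once if the tip box is lifted off the rollers (over 25 mm) or tipped (over 0.4 rad) (z of tip_box in the frame of bay_home above 0.025 m or angle between tip_box's own z axis and vertical above 0.4 rad).
It fails at once if a bystander is moved more than 30 mm (distance of any of cup_a, cup_b, decapper, wipe_pack from where it was at the start of the episode above 0.03 m).
It also fails if it takes over 48 s, if anything falls off the work surface, if the arm or the gripper's body presses on something with over 40 N, if the wrist force passes 120 N, or if a joint passes its speed limit or range.

## Robot

A 7-joint arm with a two-finger parallel gripper is mounted at the origin on a cart in front of the work surface, level with it; the furniture and walls round the work are solid. World frame = base frame: x ahead of the robot, y to its left, z up, the work surface at z = 0. Lengths are in m, angles in degrees, forces in N, time in s.
With the tool pointing down it reaches from about 0.35 to 0.775 m from the base axis. Payload 3.1 kg.
Tool frame: the origin (TCP) lies on the centre line of the jaws, within the pads' length; the fingertips stand 17 mm ahead of it and the grasp point (between the pads) lies 2 mm behind it (robot.tip_reach is the distance from the TCP to the fingertips, in m); z points along the fingers, y is the direction in which the jaws open and shut (so a half turn about z gives the same grasp; the last joint's range is limited). The gripper opens to 85 mm and grips with 20 to 120 N. Pads are 22 mm wide; open, the fingers measure 114 mm over their backs; the gripper's body (76 mm by 85 mm) begins 54 mm behind the grasp point. The pads swing forward as they close: fully open they stand 13 mm farther back than shut.
Start: joints at [-2.389, 17.813, 0.802, 86.603, -0.252, 75.585, -1.558], TCP at [0.55, 0, 0.216] pointing down, gripper open.
Joint ranges: [-154.91, 154.91], [-16.99, 109.72], [-72.82, 74.43], [7.12, 147.25], [-82.49, 262.49], [11.32, 116.49], [-174.64, 174.64]. Speed limits (degrees/s): [159.86, 159.86, 180, 180, 180, 180, 180].

## Interface

Orientations are given as [roll, pitch, yaw] about the fixed x, y, z axes, in that order (R = Rz(yaw) Ry(pitch) Rx(roll)).
In Python, from station import robot, fingers, vision, workorder, recognise gives the robot as it stands. Calls block until the motion is done:
- robot.move_to(position, orientation): joint-space move of the TCP to a pose.
- robot.line_to(position, orientation=None, velocity=0.15, f_stop=None): straight line of the TCP; orientation=None keeps the orientation; velocity is the mean speed in m/s. With f_stop (N) it stops when the force on the tool has changed by that much, and returns True; else False.
- robot.move_j(angles): joint-space move.
- fingers.gripper_to(opening, force=None): opening from 0.0 (shut) to 1.0 (fully open); force is the grip in N (None keeps the last); returns when the fingers have stopped.
- robot.pause(seconds).
- robot.inverse_kinematics(position, orientation): joint angles nearest the present ones, or None.
- vision.grab_frame(name): name is "scene" or "side" or "wrist"; returns the picture (400x640x3 uint8, red, green, blue); there is no depth.
- vision.calibration(name): a dict with "mtx" (3x3 intrinsics, pixels), "extrinsics" (4x4, takes a point from world to camera coordinates); the wrist camera has in their place "T_tool_cam" (4x4, takes a point from camera to tool coordinates, whose origin is the TCP and whose axes are the flange's). Camera axes: x right, y up, looking along -z (the intrinsics and any distortion apply to the point x, -y, -z); pixel columns grow to the right and rows downward; lengths in m; the calibration is good to about 2 mm. A picture is of the moment at which its call begins: read the wrist's pose just before it. calibration takes no time and is no camera call.
A pose or a line that the arm cannot do raises robot.PlanningError and nothing moves.
- workorder.close_job(): hands the job in, once; it reports no verdict.
Trained networks look in the newest picture that a camera, given by its name, has taken for a name from the list of things; names that differ only in an ending like _2 or _b are one class to them, and where a whole thing is asked for, a point or a joint stands for the part that bears it (a point fixed in the world has none). Each returns a list of dicts, best first, with "p" (0 to 1); they miss things now and then, are a little off and sometimes report something else, mostly with a low value. They report only what shows in the picture. A call takes as long as a camera call.
- recognise(label, camera): "rect" ([centre column, centre row, width, height] in pixels, round what is visible of it).
Readings, each from a call of its own:
- robot.current_time_s(): time.
- robot.current_joint_positions(): joint angles.
- robot.current_dq(): joint speeds.
- robot.current_joint_torque(): joint torques, N m.
- robot.current_tool_pos(): TCP position.
- robot.current_eef_rot(): TCP orientation.
- robot.current_contact_force(): force on the tool from outside, world axes, zero at the start.
- robot.current_torque(): the same for the moment, N m.
- robot.current_finger_gap(): opening from 0.0 (shut) to 1.0 (fully open).
Only numpy, scipy, OpenCV 4.12 (cv2) and the standard library are available. Lean on these libraries where they do the work, as an engineer would, in place of code of your own. Each camera call takes 0.05 s, during which the arm holds its last target.

## Working session

There is one attempt and no reset: what is moved stays moved. The work goes in short steps, each a Python script; the robot and the scene stay as the last script left them, time stands still between calls to the robot, and variables do not carry over. Pictures are saved under pics/ and viewed, and the job is handed in when it is done.

```bash
ls; mkdir -p pics; python3 - <<'E'
from station import robot, fingers, vision, workorder, recognise
import cv2
for n in ("scene","side","wrist"):
    im=vision.grab_frame(n); cv2.imwrite(f"pics/{n}0.png",im[:,:,::-1])
    for l in ("tip_box","roller_track","gate_knob","gate","cup_a","decapper","wipe_pack"):
        print(n,l,[( [round(float(v)) for v in d["rect"]],round(d["p"],2)) for d in recognise(l,n)])
    c=vision.calibration(n); print({k:v.tolist() if hasattr(v,'tolist') else v for k,v in c.items()})
print(robot.current_time_s(),robot.current_tool_pos(),robot.current_eef_rot(),robot.tip_reach)
E
```

```text
pics
scene tip_box [([338, 226, 57, 50], 0.94), ([427, 212, 38, 38], 0.74)]
scene roller_track [([316, 229, 128, 88], 0.63)]
scene gate_knob [([316, 229, 130, 88], 0.69), ([318, 247, 50, 20], 0.64)]
scene gate [([317, 248, 52, 20], 0.78), ([427, 212, 40, 37], 0.56)]
scene cup_a [([246, 268, 17, 23], 0.62), ([318, 177, 10, 19], 0.59)]
scene decapper [([342, 168, 12, 25], 0.64)]
scene wipe_pack [([426, 211, 42, 41], 0.76)]
{'mtx': [[506.5170204414813, 0.0, 315.8620247807227], [0.0, 506.5170204414813, 200.6479924816191], [0.0, 0.0, 1.0]], 'extrinsics': [[-0.5992426731548554, -0.800480277959438, -0.01181284335815419, 0.5414280244383632], [0.5687678631399343, -0.4360732699154683, 0.6973831236303788, -0.26805928034717413], [-0.5633927018780561, 0.41118296154292705, 0.716601169136174, -1.3035474223223413], [0.0, 0.0, 0.0, 1.0]]}
side tip_box [([293, 213, 53, 44], 0.56)]
side roller_track [([307, 211, 108, 91], 0.87), ([294, 213, 50, 45], 0.73)]
side gate_knob [([276, 202, 28, 25], 0.45)]
side gate [([277, 201, 29, 23], 0.68)]
side cup_a [([391, 219, 17, 20], 0.68), ([326, 301, 51, 43], 0.64
[... 637 characters left out ...]
 0.85)]
wrist gate_knob []
wrist gate []
wrist cup_a [([453, 43, 57, 51], 0.77)]
wrist decapper [([420, 126, 49, 32], 0.6)]
wrist wipe_pack [([186, 197, 99, 58], 0.58)]
{'mtx': [[278.30238380599957, 0.0, 318.6704137064828], [0.0, 278.30238380599957, 203.00628571908652], [0.0, 0.0, 1.0]], 'T_tool_cam': [[-0.0002395230340946945, 0.9538285465186477, 0.3003515381596014, 0.07684847877240306], [0.9999996798565942, -8.512553605261569e-07, 0.0008001787190731633, -0.00016849479489922103], [0.0007634889804256685, 0.30035163366527184, -0.9538282409528338, -0.15815831749074374], [0.0, 0.0, 0.0, 1.0]]}
1.2 [5.50003294e-01 8.12114629e-05 2.15903417e-01] [1.79998515e+02 4.83059760e-04 9.00100976e+01] 0.017
```

```bash
python3 - <<'E'
import cv2
for n,(x0,y0,x1,y1) in dict(scene=(210,140,470,300),side=(200,150,440,340)).items():
    im=cv2.imread(f"pics/{n}0.png")[y0:y1,x0:x1]
    cv2.imwrite(f"pics/{n}0z.png",cv2.resize(im,None,fx=3,fy=3,interpolation=cv2.INTER_CUBIC))
E
```

```text
(no output)
```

View pics/scene0z.png

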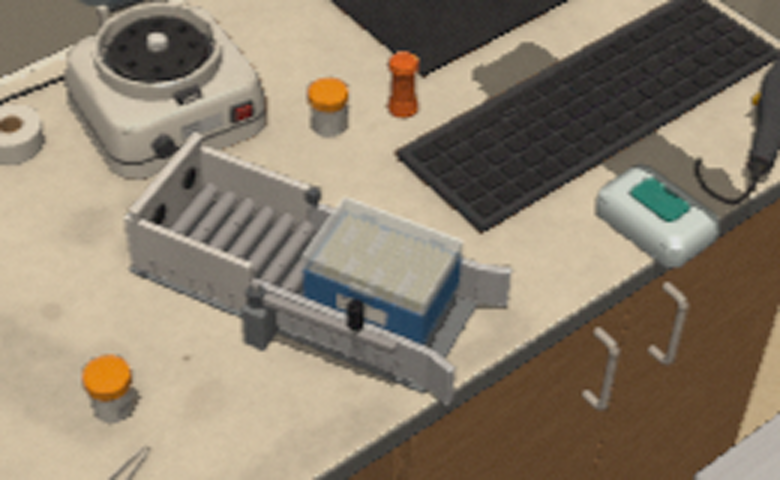

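View pics/side0z.png

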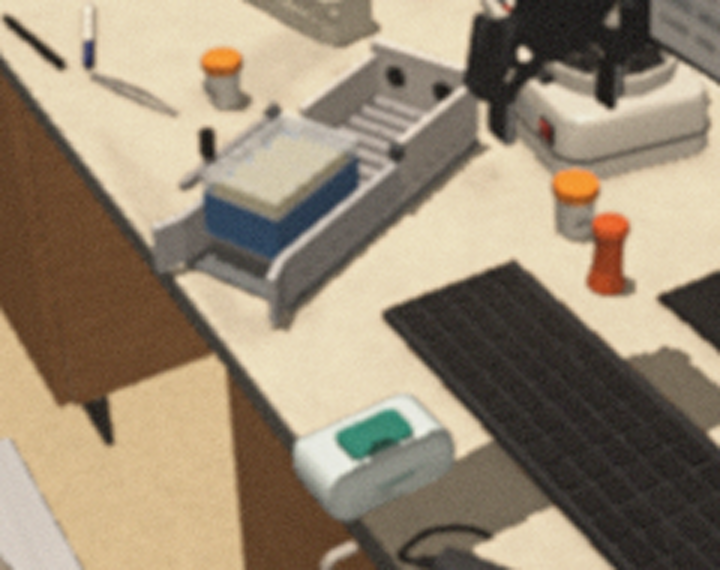

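View pics/wrist0.png

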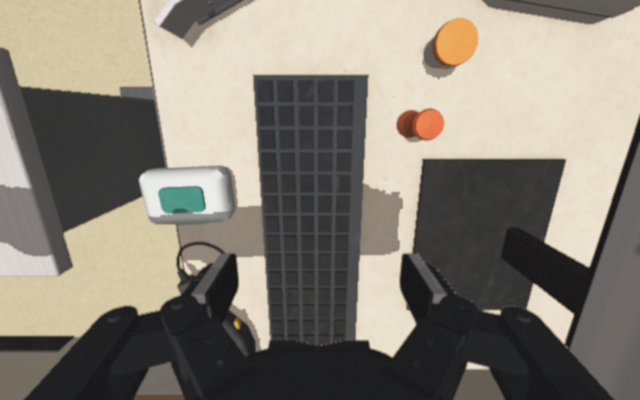

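View pics/scene0.png

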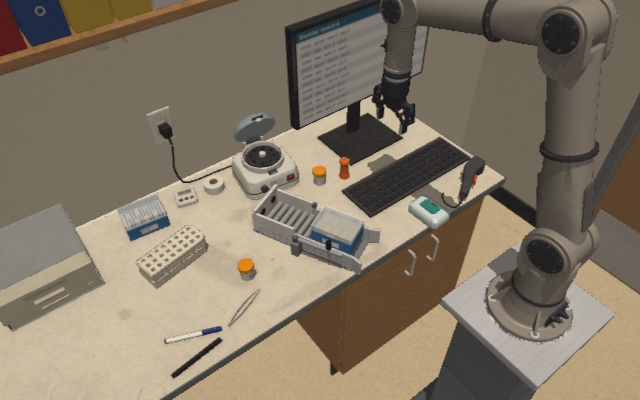

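The gate is open along the left rail, with its knob at about scene (328,241) and side (269,196). The box stands near the entry, and the track runs away to the robot's left. I'll triangulate a rough pose first.

```bash
cat > h.py <<'E'
import numpy as np, cv2
from station import robot, fingers, vision, workorder, recognise
from scipy.spatial.transform import Rotation as Ro
def PM(n,T=None):
    c=vision.calibration(n)
    E=np.array(c["extrinsics"]) if T is None else np.linalg.inv(T@np.array(c["T_tool_cam"]))
    return np.array(c["mtx"])@np.diag([1,-1,-1])@E[:3]
def tri(P1,a,P2,b):
    X=cv2.triangulatePoints(P1,P2,np.array(a,float).reshape(2,1),np.array(b,float).reshape(2,1)); return (X[:3]/X[3]).ravel()
def proj(P,X):
    q=P@np.r_[X,1]; return q[:2]/q[2]
def ray(P,uv,z):
    # point at height z
    M=np.c_[P[:,0],P[:,1],-np.r_[uv,1]]; s=np.linalg.solve(M,-(P[:,2]*z+P[:,3])); return np.r_[s[:2],z]
def tool():
    T=np.eye(4); T[:3,3]=robot.current_tool_pos(); T[:3,:3]=Ro.from_euler('xyz',robot.current_eef_rot(),degrees=True).as_matrix(); return T
E
python3 - <<'E'
from h import *
S=PM("scene");D=PM("side")
s=lambda u,v:(210+u/3-.33,140+v/3-.33); d=lambda u,v:(200+u/3-.33,150+v/3-.33)
for n,a,b in [("knobtop",(355,303),(207,132)),("discL",(158,213),(396,76)),("discR",(189,178),(443,91)),("catch",(313,193),(397,150)),
 ("cupnear",(107,370),(222,60)),("cupfar",(328,95),(576,185)),("decap",(404,62),(611,226))]:
    X=tri(S,s(*a),D,d(*b)); print(n,X.round(3),(proj(S,X)-s(*a)).round(1))
E
```

```text
knobtop [0.411 0.327 0.103] [-0.  -0.1]
discL [0.645 0.386 0.059] [-0.1 -0.1]
discR [0.668 0.336 0.059] [-0.3 -0.5]
catch [0.568 0.257 0.069] [-0.1 -0.2]
cupnear [0.517 0.522 0.051] [0.2 0.3]
cupfar [0.691 0.147 0.049] [-0.3 -0.7]
decap [0.666 0.064 0.065] [-0.1 -0.2]
```

```bash
python3 - <<'E'
from h import *
print(robot.inverse_kinematics([0.46,0.27,0.27],[180,0,25.7]))
robot.move_to([0.46,0.27,0.27],[180,0,25.7])
T=tool(); im=vision.grab_frame("wrist"); np.save("T1.npy",T)
cv2.imwrite("pics/w1.png",im[:,:,::-1])
for l in ("tip_box","gate_knob","cup_a"): print(l,[([round(float(v)) for v in d["rect"]],round(d["p"],2)) for d in recognise(l,"wrist")])
P=PM("wrist",T)
o=np.array([.531,.300,0]);R=Ro.from_euler('z',25.7,degrees=True).as_matrix()
vis=im[:,:,::-1].copy()
for p in [(140,0,59),(-92,78,105),(5,78,66),(22,52,76),(22,-52,76),(140,52,76),(140,-52,76),(-132,52,56),(-132,-52,56)]:
    q=proj(P,o+R@(np.array(p)/1000)); print(p,q.round(0)); cv2.circle(vis,tuple(int(v) for v in q.round()),2,(0,0,255),-1)
cv2.imwrite("pics/w1v.png",vis)
print(robot.current_time_s(),T[:3,3])
E
```

```text
[-31.93856703  14.58683751  -0.3909604   83.30222702   0.0994022
  82.11127229 -96.63056893]
tip_box [([318, 185, 74, 100], 0.62)]
gate_knob [([258, 162, 25, 114], 0.59)]
cup_a [([486, 48, 53, 42], 0.91), ([154, 44, 49, 41], 0.66)]
(140, 0, 59) [321. -17.]
(-92, 78, 105) [256. 195.]
(5, 78, 66) [258. 111.]
(22, 52, 76) [277.  95.]
(22, -52, 76) [365.  95.]
(140, 52, 76) [272. -24.]
(140, -52, 76) [370. -24.]
(-132, 52, 56) [284. 213.]
(-132, -52, 56) [357. 213.]
2.8667 [0.4605297  0.2689996  0.26985803]
```

View pics/w1v.png

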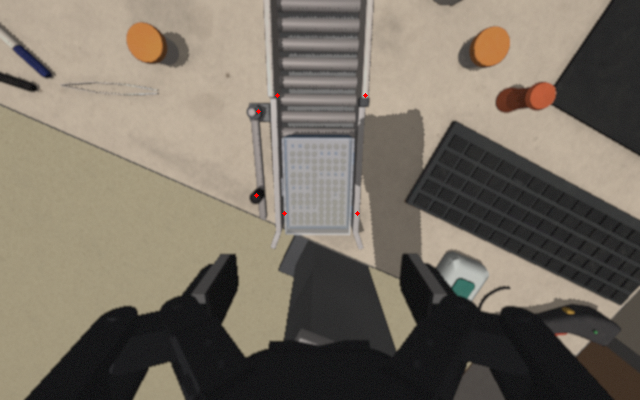

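```bash
python3 - <<'E'
import cv2
im=cv2.imread("pics/w1.png")[0:260,230:390]
cv2.imwrite("pics/w1z.png",cv2.resize(im[90:],None,fx=4.5,fy=3.5*0+3.5,interpolation=cv2.INTER_CUBIC) if 0 else cv2.resize(im[80:230],None,fx=4,fy=4,interpolation=cv2.INTER_CUBIC))
cv2.imwrite("pics/w1y.png",cv2.resize(im[0:150],None,fx=4,fy=4,interpolation=cv2.INTER_CUBIC))
E
```

```text
(no output)
```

View pics/w1z.png

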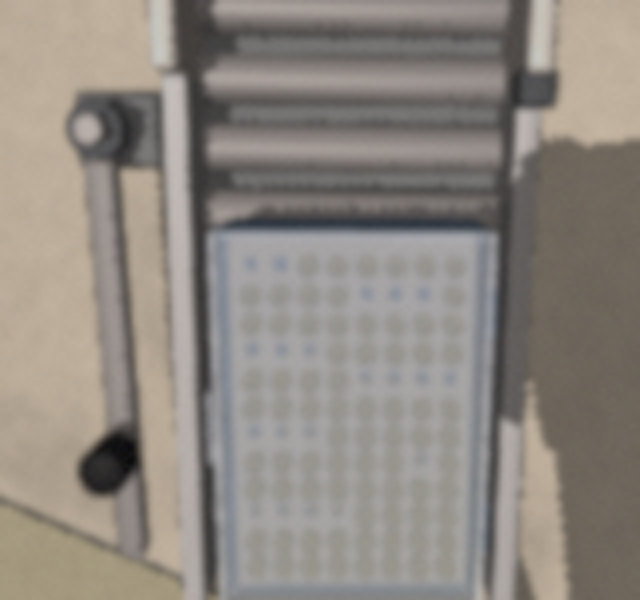

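View pics/w1y.png

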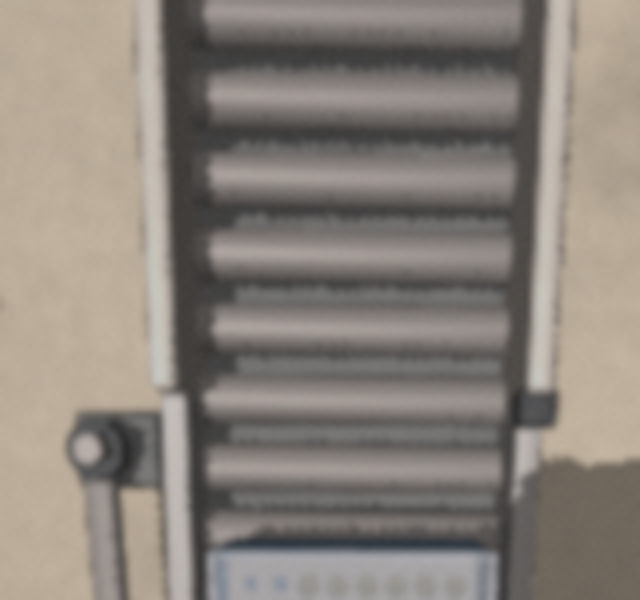

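```bash
python3 - <<'E'
from h import *
from scipy.optimize import least_squares
S=PM("scene");D=PM("side");W=PM("wrist",np.load("T1.npy"))
s=lambda u,v:(210+u/3-.33,140+v/3-.33); d=lambda u,v:(200+u/3-.33,150+v/3-.33)
y=lambda u,v:(230+u/4-.4,v/4-.4); z=lambda u,v:(230+u/4-.4,80+v/4-.4)
# (P, pixel, trackpt, use cols mask, weight)
obs=[(W,y(178,386),(22,52,76)),(W,y(530,390),(22,-52,76)),(W,z(90,127),(5,78,80)),
 (W,y(350,328),(22-.0,0,42)) if 0 else None]
obs=[o for o in obs if o]
lines=[(W,y(163,0),52,76),(W,y(548,0),-52,76),(W,z(202,560),52,56),(W,z(499,500),-52,56)]
mids=[(S,(s(158,213),s(189,178))),(D,(d(396,76),d(443,91)))]
def X(p,t): 
    c,sn=np.cos(p[2]),np.sin(p[2]); return np.array([p[0]+c*t[0]/1e3-sn*t[1]/1e3,p[1]+sn*t[0]/1e3+c*t[1]/1e3,t[2]/1e3])
def f(p):
    r=[]
    for P,u,t in obs: r+=list(proj(P,X(p,t))-u)
    for P,u,yy,zz in lines:
        q=ray(P,u,zz/1e3); v=q[:2]-p[:2]; r.append((-np.sin(p[2])*v[0]+np.cos(p[2])*v[1]-yy/1e3)*700)
    for P,(a,b) in mids: r+=list(.7*(proj(P,X(p,(139,0,59)))-(np.array(a)+b)/2))
    return r
o=least_squares(f,[.531,.3,.4485],loss='soft_l1',x_scale=[.01,.01,.01]); p=o.x
print(p[:2],np.degrees(p[2]),np.round(f(p),1)); np.save("track.npy",p)
def loc(q):
    v=q[:2]-p[:2];c,sn=np.cos(p[2]),np.sin(p[2]); return np.round([c*v[0]+sn*v[1],-sn*v[0]+c*v[1]],4)*1e3
# box lid corners z=.099
for n,q in dict(fl=(214,232),fr=(497,230),bl=(227,590),br=(474,590)).items(): print(n,loc(ray(W,z(*q),.099)))
print("knob",loc(ray(W,z(100,475),.105)),"bar tip",loc(ray(W,z(132,550),.072)),"hinge",loc(ray(W,z(90,127),.075)))
im=cv2.imread("pics/w1.png"); 
for n,q in dict(a=(146,43),b=(491,47),dec=(541,95)).items(): X0=ray(W,q,.053 if n!='dec' else .07); print(n,X0.round(3),loc(X0))
E
```

```text
[0.52818947 0.30267828] 25.0807362988086 [-0.1  0.1 -0.3 -0.   0.  -0.3  0.1  0.3  0.5 -0.2  0.2  0.1 -0.7  0.2]
fl [-24.   39.8]
fr [-22.6 -41.8]
bl [-135.3   38.9]
br [-134.6  -39.8]
knob [-95.6  75.6] bar tip [-132.1   74.1] hinge [ 4.7 79.2]
a [0.515 0.524 0.053] [ 81.4 206.1]
b [0.69  0.149 0.053] [  81.2 -207.4]
dec [0.666 0.071 0.07 ] [  26.8 -268.2]
```

The fitted track pose (x 0.528, y 0.303, yaw 25.1°) has residuals under 1 px. The box centre is at track x ≈ -79, y ≈ 0, and the gate is at about 90°, which matches the task description. Next I'll push the box.

```bash
cat >> h.py <<'E'
import os
if os.path.exists("track.npy"):
    tp=np.load("track.npy"); YAW=float(np.degrees(tp[2]))
    def TW(x,y,z):
        c,s=np.cos(tp[2]),np.sin(tp[2]); return [float(tp[0]+(c*x-s*y)/1e3),float(tp[1]+(s*x+c*y)/1e3),z/1e3]
    def WT(q):
        v=np.array(q[:2])-tp[:2];c,s=np.cos(tp[2]),np.sin(tp[2]); return np.round(np.r_[c*v[0]+s*v[1],-s*v[0]+c*v[1],q[2]]*1e3,1)
E
python3 - <<'E'
from h import *
O=[180,0,YAW]
for q in [(-180,0,150),(-180,0,67),(7,0,67)]: print(np.round(robot.inverse_kinematics(TW(*q),O),0))
fingers.gripper_to(0.45)
robot.move_to(TW(-182,0,150),O)
robot.line_to(TW(-182,0,67),O)
print("down",WT(robot.current_tool_pos()),robot.current_contact_force(),robot.current_time_s())
print(robot.line_to(TW(-140,0,67),O,velocity=0.05,f_stop=1.0))
print("contact?",WT(robot.current_tool_pos()),robot.current_contact_force(),robot.current_time_s())
for n in ("wrist","side"): cv2.imwrite(f"pics/{n}2.png",vision.grab_frame(n)[:,:,::-1])
E
```

```text
[-33.   7.  -2. 110.   0.  63. -99.]
[-33.  13.  -2. 116.   0.  51. -99.]
[-31.  32.   0.  87.  -0.  61. -96.]
down [-180.1    0.2   68.1] [ 0.35724736 -0.05375102  1.74809455] 4.775
True
contact? [-155.4   -0.    67. ] [-0.41931474  0.88241838  0.3105646 ] 5.3417
```

View pics/wrist2.png

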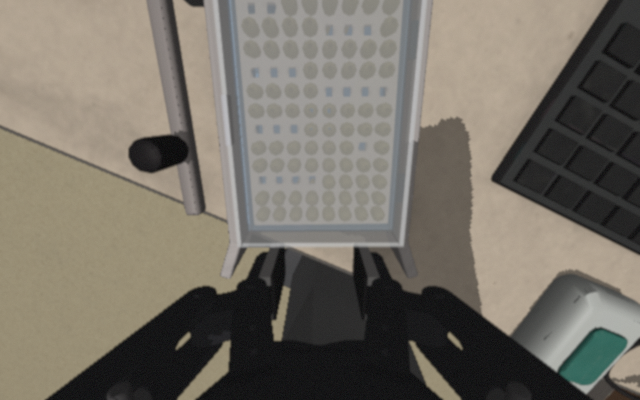

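View pics/side2.png

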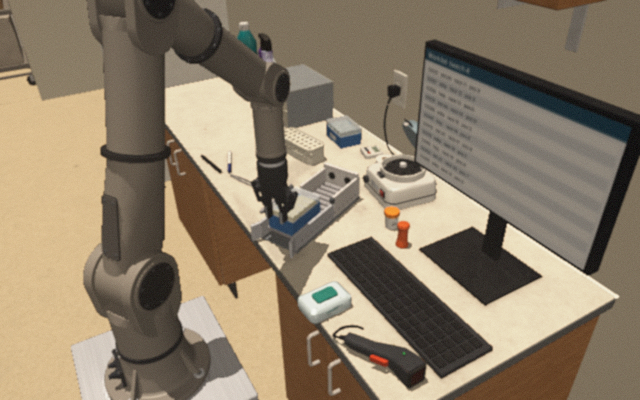

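The wrist view shows both fingers (about columns 270 and 365, row 265) just behind the box and between the rails. I'll go ahead with the push.

```bash
python3 - <<'E'
from h import *
O=[180,0,YAW]
def st(m): print(m,WT(robot.current_tool_pos()),np.round(robot.current_contact_force(),1),robot.current_time_s())
print(robot.line_to(TW(-15,0,67),O,velocity=0.06,f_stop=12)); st("mid")
cv2.imwrite("pics/w3.png",vision.grab_frame("wrist")[:,:,::-1])
print(robot.line_to(TW(14,0,67),O,velocity=0.025,f_stop=4)); st("end")
T=tool();np.save("T4.npy",T)
for n in ("wrist","scene"): cv2.imwrite(f"pics/{n}4.png",vision.grab_frame(n)[:,:,::-1])
E
```

```text
False
mid [-15.   -0.   67.1] [-0.2 -0.2  1.2] 7.9667
True
end [ 6.   0.3 66.1] [-0.6  0.6  0.4] 8.8583
```

View pics/wrist4.png

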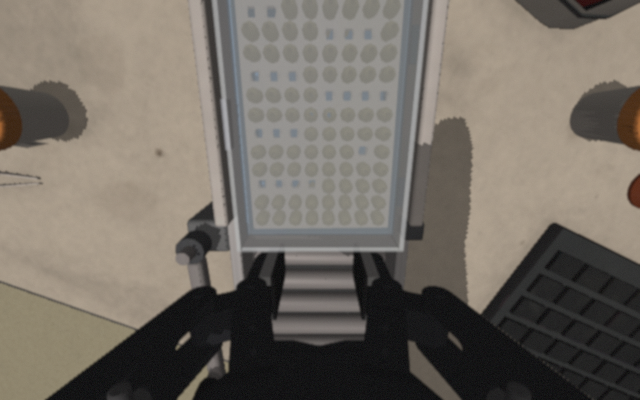

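View pics/scene4.png

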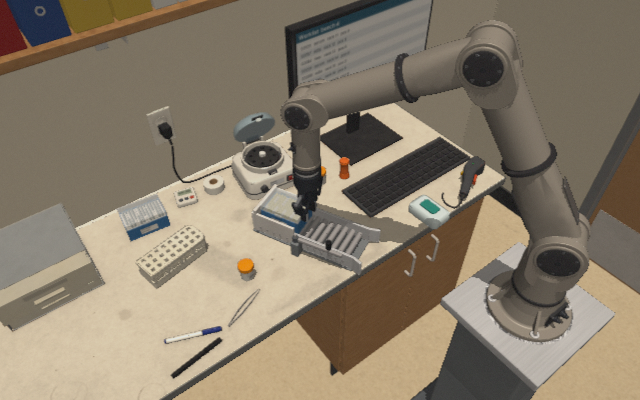

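The stop force came at TCP x = 6, where I expected about 7, and the box sits at the bay end. I'll back off and verify.

```bash
python3 - <<'E'
from h import *
O=[180,0,YAW]
robot.line_to(TW(-40,0,67),O,velocity=0.1)
robot.line_to(TW(-40,0,230),O,velocity=0.2)
fingers.gripper_to(0.0)
T=tool();np.save("T5.npy",T); im=vision.grab_frame("wrist")
cv2.imwrite("pics/w5.png",im[:,:,::-1]); print(WT(T[:3,3]),robot.current_time_s())
P=PM("wrist",T); v=im[:,:,::-1].copy()
for p in [(22,41,99),(22,-41,99),(136,41,99),(136,-41,99),(140,0,76),(5,-22,105),(-95,77,105)]:
    cv2.circle(v,tuple(int(a) for a in proj(P,TW(*p)).round()),2,(0,0,255),-1)
cv2.imwrite("pics/w5v.png",v)
for th in (92,60,30,0): 
    t=np.radians(th); k=np.array([5-100*np.sin(t),78-100*np.cos(t)])-19*np.array([np.cos(t),-np.sin(t)])
    q=robot.inverse_kinematics(TW(k[0],k[1],99),[180,0,YAW-th]); print(th,k,None if q is None else np.round(q,0))
E
```

```text
[-40.1  -0.  229.7] 11.025
92 [-94.27599226 100.47837538] [ -88.   34.   65.  100.  -34.   67. -170.]
60 [-91.10254038  44.45448267] [ -43.   20.    7.  101.   -3.   59. -160.]
30 [-61.45448267   0.89745962] [ -35.   23.    4.   97.   -2.   60. -126.]
0 [-14. -22.] [-30.  28.   0.  89.  -0.  63. -94.]
```

View pics/w5v.png

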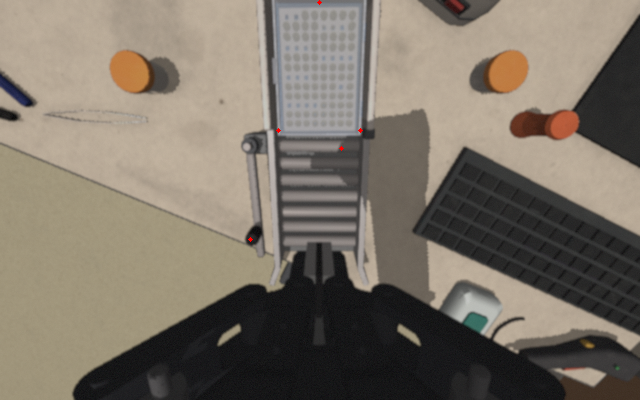

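```bash
python3 - <<'E'
from h import *
im=cv2.imread("pics/w5.png"); cv2.imwrite("pics/w5z.png",cv2.resize(im[90:160,240:390],None,fx=5,fy=5,interpolation=cv2.INTER_CUBIC))
P=PM("wrist",np.load("T5.npy"))
for r in (128,130,132,134,136,138): print(r,WT(ray(P,(319,r),.099)),WT(ray(P,(319,r),.036)))
for th in (92,60,30,0): 
    t=np.radians(th); k=np.array([5-100*np.sin(t),78-100*np.cos(t)])-19*np.array([np.cos(t),-np.sin(t)])
    q=robot.inverse_kinematics(TW(k[0],k[1],99),[180,0,YAW-th+180]); print(th,None if q is None else np.round(q,0))
E
```

```text
128 [24.2 -0.2 99. ] [21.5 -0.3 36. ]
130 [22.3 -0.2 99. ] [19.2 -0.3 36. ]
132 [20.3 -0.2 99. ] [16.8 -0.3 36. ]
134 [18.4 -0.2 99. ] [14.4 -0.3 36. ]
136 [16.4 -0.2 99. ] [12.  -0.3 36. ]
138 [14.4 -0.2 99. ] [ 9.6 -0.3 36. ]
92 [-30.  23. -17.  98.   8.  60. -27.]
60 [-21.  22. -21. 100.   9.  60.  10.]
30 [-13.  25. -26.  96.  12.  62.  43.]
0 [ -8.  31. -32.  88.  17.  65.  72.]
```

View pics/w5z.png

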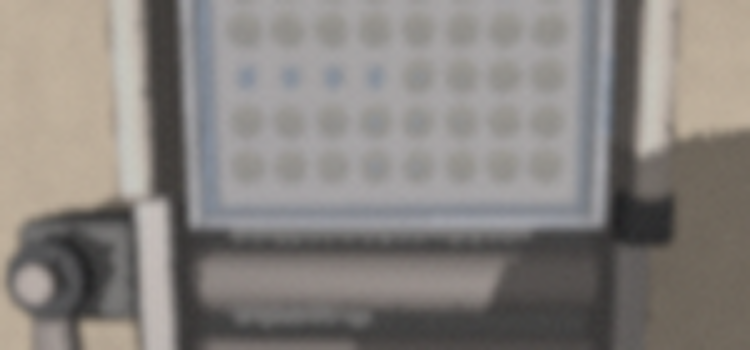

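The lid's rear edge measures at track x ≈ 17 mm (18 is ideal), so the box is home to within about 1 mm, with y ≈ 0. Next I'll swing the gate with closed fingers, following the knob's arc.

```bash
python3 - <<'E'
from h import *
def st(m): print(m,WT(robot.current_tool_pos()),np.round(robot.current_contact_force(),1),round(robot.current_time_s(),2),flush=True)
def pose(th,off=19,z=99):
    t=np.radians(th); k=np.array([5-100*np.sin(t),78-100*np.cos(t)])-off*np.array([np.cos(t),-np.sin(t)])
    return TW(k[0],k[1],z),[180,0,YAW-th+180]
p,o=pose(101,z=200); robot.move_to(p,o); st("above")
p,o=pose(101); robot.line_to(p,o,velocity=0.12); st("down"); print(np.round(robot.current_joint_positions()))
cv2.imwrite("pics/s6.png",vision.grab_frame("scene")[:,:,::-1])
for th in range(92,60,-8):
    p,o=pose(th); h=robot.line_to(p,o,velocity=0.05,f_stop=8); st((th,h))
    if h: break
for n in ("scene","side"): cv2.imwrite(f"pics/{n}7.png",vision.grab_frame(n)[150:350,200:440,::-1].repeat(3,0).repeat(3,1))
E
```

```text
above [-89.  114.9 200.2] [0.1 0.9 0.2] 12.03
down [-88.8 116.   99.8] [0.8 0.2 0.5] 13.03
[-33.  23. -16.  97.   7.  61. -37.]
(92, False) [-93.8 100.7  99.6] [-0.   0.3  0.2] 13.54
(84, False) [-96.2  87.   99.2] [ 0.  -0.4  0.6] 13.97
(76, False) [-96.5  72.9  99.1] [-0.6  0.   0.2] 14.41
(68, False) [-94.8  58.9  99. ] [-1.  -0.3 -0.5] 14.84
```

View pics/scene7.png

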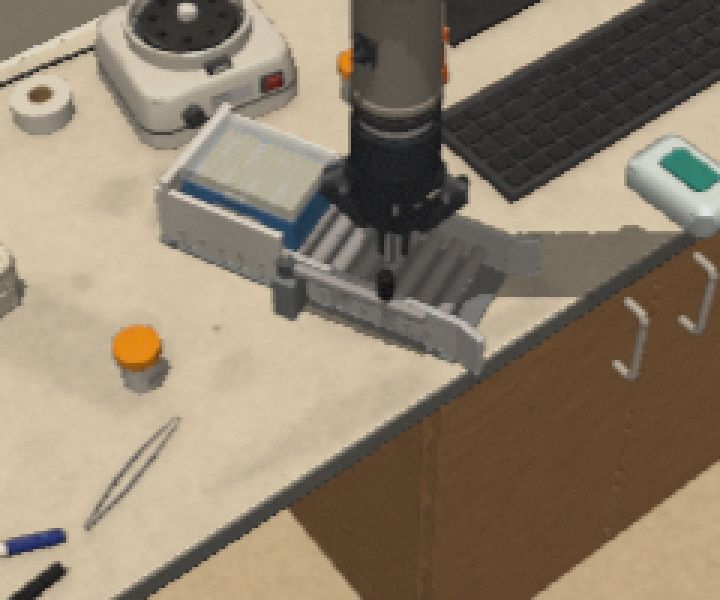

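View pics/side7.png

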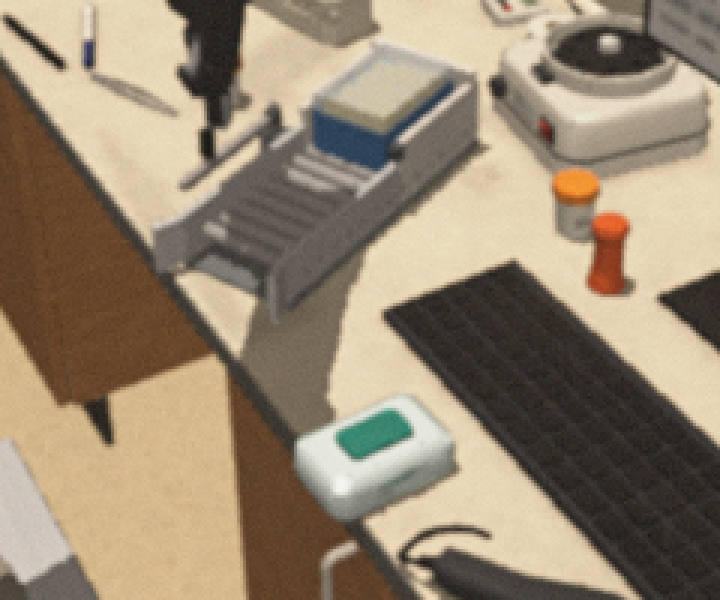

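The gate hasn't moved: the knob is still at scene (328,241), and the finger seems to have missed it. I'll check the finger geometry.

```bash
python3 - <<'E'
from h import *
T=tool(); print(robot.current_finger_gap(),robot.current_eef_rot(),T[:3,3],WT(T[:3,3]),WT((T@[0,0,.017,1])[:3]))
S=PM("scene");D=PM("side")
tip=(T@[0,0,.017,1])[:3]
for n,P in (("scene",S),("side",D)):
    im=vision.grab_frame(n)[:,:,::-1].copy(); 
    u=proj(P,tip);k=proj(P,TW(-95,77,105)); print(n,u,k)
    big=cv2.resize(im,None,fx=5,fy=5,interpolation=cv2.INTER_CUBIC)
    for a,c in ((u,(0,0,255)),(k,(0,255,0)),(proj(P,tip+[0,0,.023]),(255,0,255))): cv2.circle(big,tuple(int(x*5+2) for x in a),4,c,1)
    x,y=(k*5).astype(int); cv2.imwrite(f"pics/{n}8.png",big[max(0,y-300):y+250,x-350:x+350])
E
```

```text
-0.001366830118110344 [ 1.79983215e+02 -3.51307858e-02  1.37077434e+02] [0.41711628 0.31600018 0.09906065] [-95.   59.1  99.1] [-95.   59.2  82.1]
scene [329.95156987 242.44948363] [326.93718379 241.53896727]
side [272.88801273 201.65908075] [267.1971127  192.61643197]
```

View pics/scene8.png

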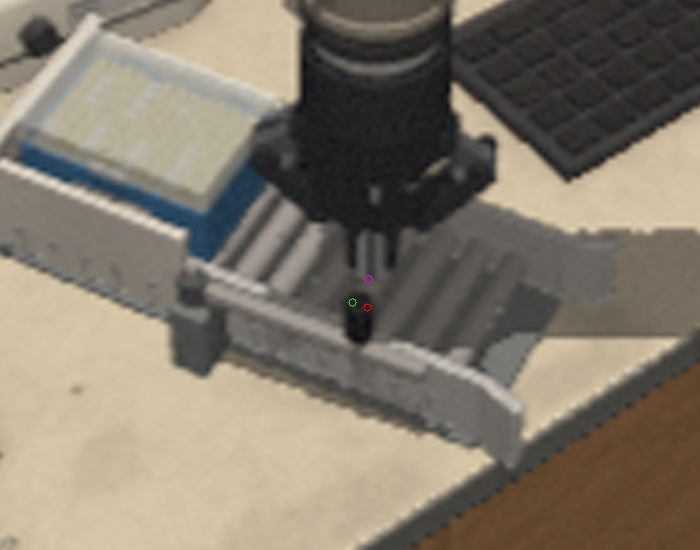

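View pics/side8.png

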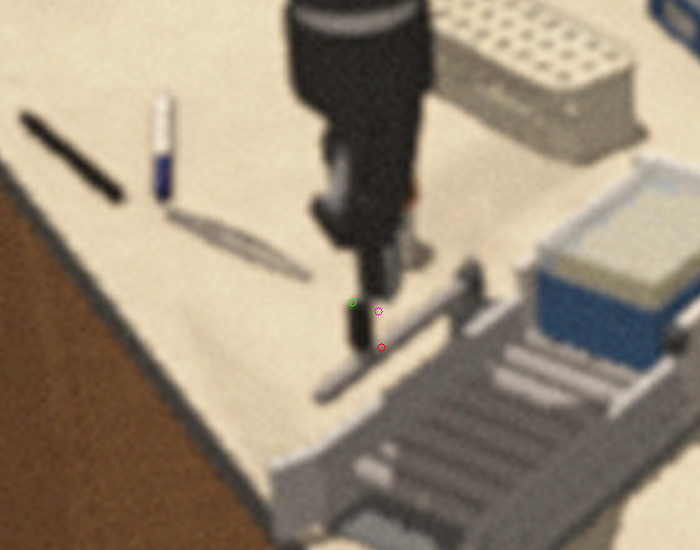

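```bash
python3 - <<'E'
from h import *
S=PM("scene");D=PM("side")
ks=proj(S,TW(-95,77,105));kd=proj(D,TW(-95,77,105))
def c(k,u,v): 
    x,y=(k*5).astype(int); return ((x-350+u-2)/5,(max(0,y-300)+v-2)/5)
X=tri(S,c(ks,371,266),D,c(kd,379,296)); print("tip",WT(X),proj(S,X)-c(ks,371,266))
print(WT(tri(S,c(ks,358,300),D,c(kd,360,305))),"knob top", WT(robot.current_tool_pos()))
print(robot.current_joint_positions(),robot.current_time_s())
E
```

```text
tip [-95.6  57.8 115.5] [-0.10625216 -0.17189199]
[-95.3  72.7 104.1] knob top [-95.   58.9  99. ]
[-22.17288115  21.87445311 -21.62925926  99.89979553   9.10665462
  59.94017611   0.13506304] 15.0417
```

Both cameras put the fingertips at z ≈ 115 mm, although the TCP reads 99 and should give tips at 82. The real tips are therefore about 33 mm higher than documented, so the finger passed over the knob (top at 105) without touching it. In x and y they agree to 1 mm. I'll go back, lower by the measured offset and check before pushing.

```bash
cat >> h.py <<'E'
def st(m): print(m,WT(robot.current_tool_pos()),np.round(robot.current_contact_force(),1),round(robot.current_time_s(),2),flush=True)
def pose(th,off=19,z=69):
    t=np.radians(th); k=np.array([5-100*np.sin(t),78-100*np.cos(t)])-off*np.array([np.cos(t),-np.sin(t)])
    return TW(k[0],k[1],z),[180,0,YAW-th+180]
E
python3 - <<'E'
from h import *
robot.line_to(*[pose(68,z=125)[0]],pose(68)[1])
robot.line_to(pose(103,z=125)[0],pose(103)[1],velocity=.12); st("back")
print(robot.line_to(pose(103)[0],pose(103)[1],velocity=.08,f_stop=5)); st("down")
S=PM("scene");D=PM("side"); T=tool(); tip=(T@[0,0,-.0165,1])[:3]
for n,P in (("scene",S),("side",D)):
    im=vision.grab_frame(n)[:,:,::-1]; big=cv2.resize(im,None,fx=5,fy=5,interpolation=cv2.INTER_CUBIC)
    k=proj(P,TW(-95,77,105)); cv2.circle(big,tuple(int(x*5+2) for x in proj(P,tip)),4,(0,0,255),1)
    x,y=(k*5).astype(int); cv2.imwrite(f"pics/{n}9.png",big[y-200:y+150,x-300:x+300])
E
```

```text
back [-88.7 118.3 124.2] [ 1.2 -1.1  0.2] 16.12
False
down [-87.7 119.2  69.4] [-0.6  0.7  0.7] 16.98
```

View pics/scene9.png

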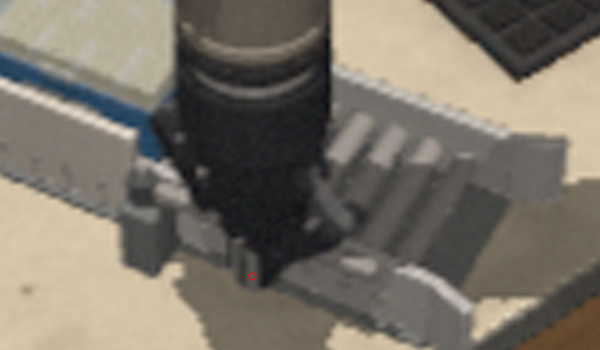

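View pics/side9.png

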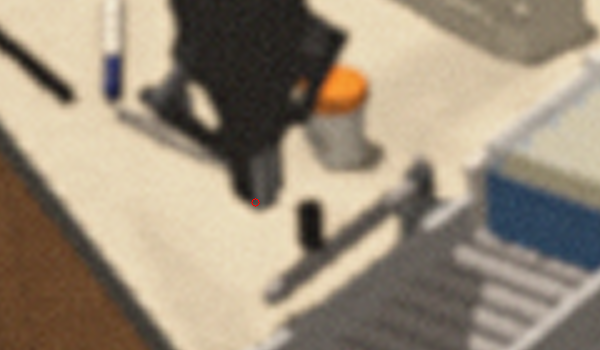

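The tips now match the measured offset (z ≈ 86), outside the knob and overlapping its height. Pushing.

```bash
python3 - <<'E'
from h import *
for th in range(95,60,-8):
    h=robot.line_to(*pose(th),velocity=0.05,f_stop=8); st((th,h))
    if h: break
S=PM("scene");D=PM("side")
for n in ("scene","side"): cv2.imwrite(f"pics/{n}10.png",cv2.resize(vision.grab_frame(n)[150:300,210:400,::-1],None,fx=4,fy=4,interpolation=cv2.INTER_CUBIC))
E
```

```text
(95, False) [-92.6 105.8  69.4] [0.1 0.1 0.1] 17.51
(87, False) [-95.7  92.3  69.1] [-0.1  0.9  0.3] 17.94
(79, False) [-96.7  78.1  69. ] [ 0.4 -0.   0.2] 18.38
(71, False) [-95.7  64.   69. ] [ 0.5  0.7 -0.2] 18.81
(63, False) [-92.8  50.1  69. ] [ 0.6 -0.2 -0.2] 19.24
```

View pics/side10.png

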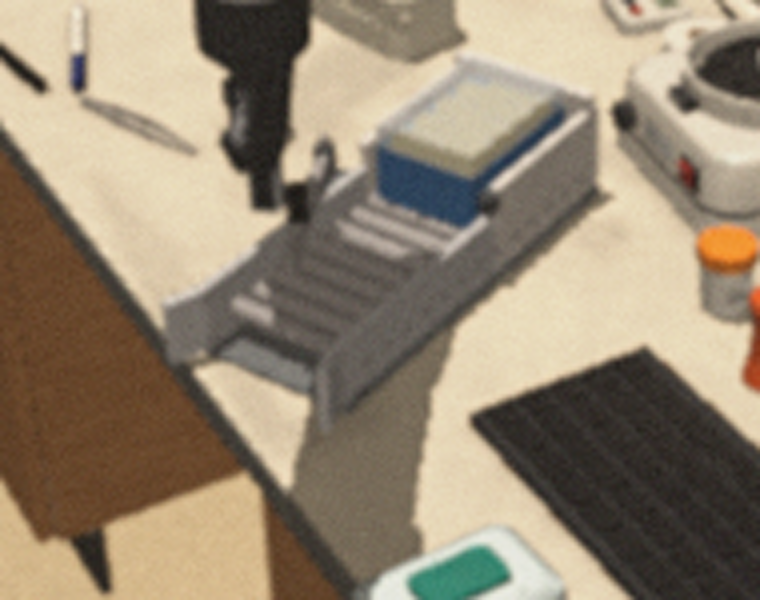

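View pics/scene10.png

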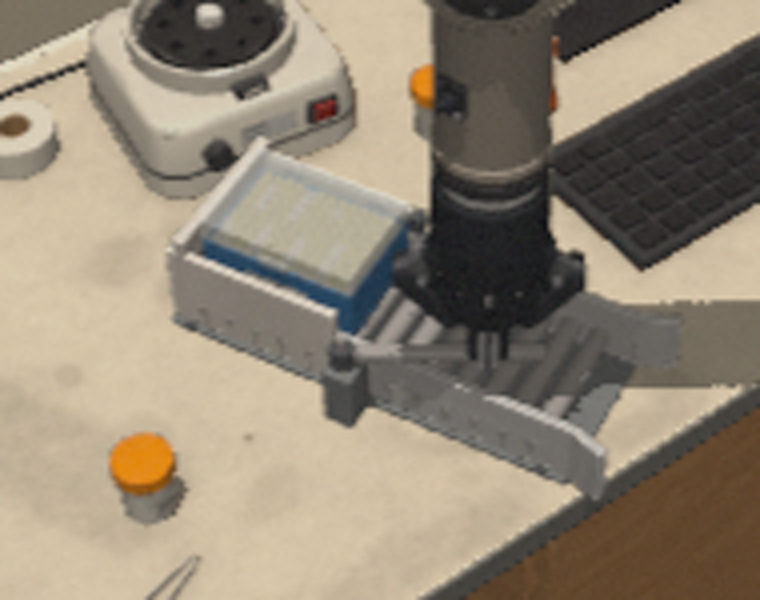

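The gate is following the finger: the knob is just ahead of the fingertips in the side view, at about (275,199). Continuing to the stop.

```bash
python3 - <<'E'
from h import *
for th in (55,47,39,31,23,16,10,6,3,0,-3):
    h=robot.line_to(*pose(th),velocity=0.05 if th>15 else .025,f_stop=6 if th>10 else 4); st((th,h))
    if h: break
p,o=pose(th,off=45); robot.line_to(p,o,velocity=.06)
robot.line_to(pose(th,off=45,z=230)[0],o); st("up")
T=tool(); np.save("T11.npy",T); 
for n in ("wrist","scene","side"): cv2.imwrite(f"pics/{n}11.png",vision.grab_frame(n)[:,:,::-1])
E
```

```text
(55, False) [-87.9  36.6  69. ] [-0.2  0.6  0.1] 19.77
(47, False) [-81.3  24.2  69. ] [-0.3  0.4  0.6] 20.21
(39, False) [-73.   12.8  69. ] [ 0.4 -0.2  0.5] 20.64
(31, False) [-63.1   2.6  69. ] [-1.   1.2  0.1] 21.07
(23, False) [-51.9  -6.2  69. ] [-0.3 -0.3 -0.3] 21.51
(16, False) [-41.2 -12.5  68.9] [-0.4  0.2 -0.6] 21.91
(10, False) [-31.2 -17.1  69. ] [-0.1  0.9  0.7] 22.48
(6, False) [-24.4 -19.4  69. ] [-0.3 -0.2 -0.6] 22.92
(3, False) [-19.2 -20.8  69. ] [-0.4 -0.  -0.2] 23.28
(0, False) [-14.2 -21.9  68.9] [ 0.3 -0.7  0.6] 23.65
(-3, True) [-14.7 -22.4  68. ] [-1.3 -0.1 -0.8] 23.86
up [-35.4 -24.4 228.9] [-0.3  0.6 -1. ] 25.56
```

View pics/wrist11.png

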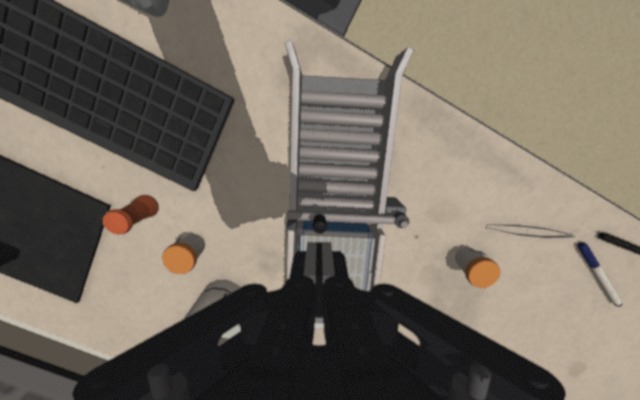

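View pics/side11.png

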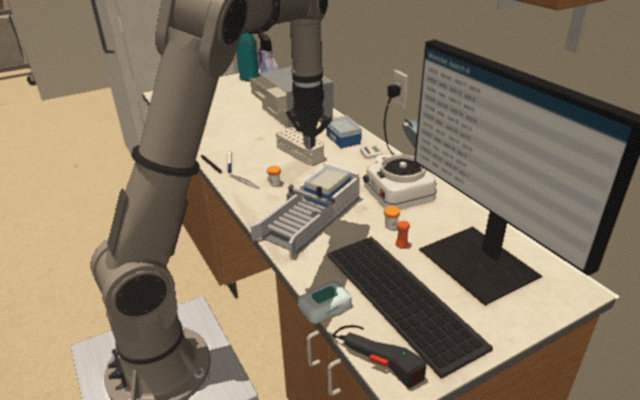

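View pics/scene11.png

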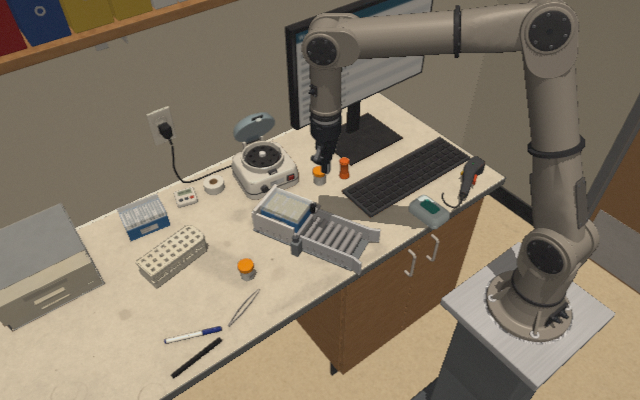

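The gate bar lies straight across the track in the wrist view, from the hinge at (402,219) to the tip at (288,216), with the box behind it. I'll measure the gate angle and the box position.

```bash
python3 - <<'E'
from h import *
im=cv2.imread("pics/wrist11.png"); P=PM("wrist",np.load("T11.npy"))
v=cv2.resize(im[195:275,275:425],None,fx=5,fy=5,interpolation=cv2.INTER_CUBIC)
for p,c in [((5,78,72),(0,0,255)),((5,-62,72),(0,0,255)),((5,-22,105),(0,255,0)),((18,43,99),(255,0,0)),((18,-43,99),(255,0,0)),((18,43,36),(255,0,255))]:
    q=proj(P,TW(*p)); print(p,q.round(1)); cv2.circle(v,tuple(int(a) for a in (q-[275,195])*5+2),3,c,-1)
cv2.imwrite("pics/w11v.png",v)
im=cv2.imread("pics/scene11.png");S=PM("scene")
v=cv2.resize(im[180:275,240:390],None,fx=5,fy=5,interpolation=cv2.INTER_CUBIC)
for p,c in [((5,78,72),(0,0,255)),((5,-62,72),(0,0,255)),((5,-22,105),(0,255,0)),((18,44,99),(255,0,0)),((18,-44,99),(255,0,0)),((140,44,99),(255,0,0)),((140,-44,99),(255,0,0))]:
    q=proj(S,TW(*p)); cv2.circle(v,tuple(int(a) for a in (q-[240,180])*5+2),3,c,-1)
cv2.imwrite("pics/s11v.png",v)
E
```

```text
(5, 78, 72) [401.2 221.9]
(5, -62, 72) [285.6 216.3]
(5, -22, 105) [318.8 228.4]
(18, 43, 99) [375.6 239.8]
(18, -43, 99) [299.6 236.1]
(18, 43, 36) [366.5 220. ]
```

View pics/w11v.png

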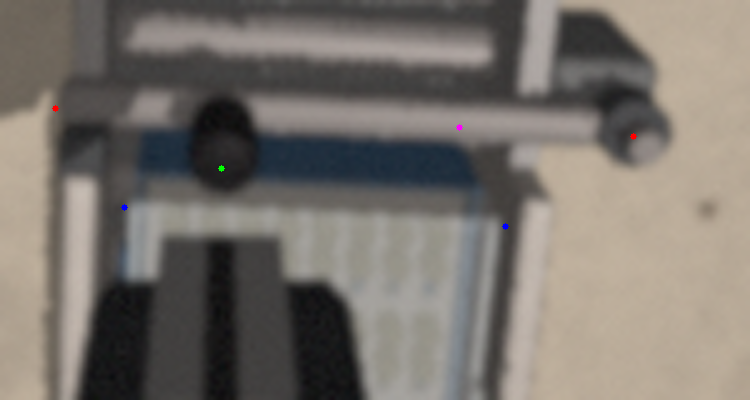

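View pics/s11v.png

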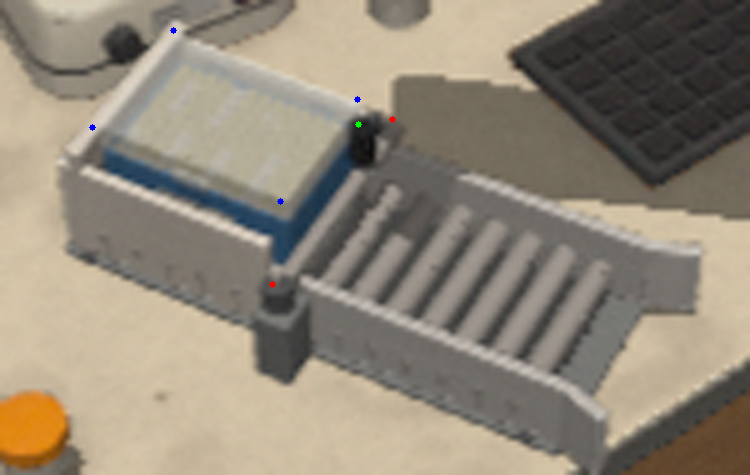

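The bar's slope in the image (0.047) matches a shut gate (0.048), so the gate angle is about 0. The box's lid edge is within 1–4 mm of the home prediction, against a tolerance of 12 mm. The cups, decapper and wipe pack haven't moved, and the arm is clear. Handing in.

```bash
python3 - <<'E'
from h import *
st("final"); workorder.close_job(); print(robot.current_time_s())
E
```

```text
final [-35.3 -24.4 228.9] [-1.   0.1  1. ] 25.71
the job is handed in; nothing more can be done
the job is handed in; nothing more can be done
```

I pushed the tip box along the rollers into the bay until the push met the end stop, then swung the gate bar shut behind it by its knob. I handed the job in at about 26 s of the 48 s allowed; no verdict was reported.

**Last checks**
- **Box:** it stands upright and centred. Its rear edge was about 1 mm short of home right after the push. The final view suggested up to about 4 mm, but the knob showed a similar shift there, so I think most of that is measuring error; the limit is 12 mm.
- **Gate:** the bar lies straight across the track at about 0 rad. The push stopped against the stop.
- **Bystanders:** the cups, decapper and wipe pack showed no visible movement in the final pictures. I judged this by eye and did not measure it.
- **Arm:** it was raised and touching nothing at hand-in.

**What disagreed:** with the gripper shut, the fingertips were about 33 mm higher than `robot.tip_reach` and the TCP reading imply. My first gate push therefore passed over the knob without touching it. I measured the true tip height from the two fixed cameras, lowered by that amount and repeated the push. The box push must have been higher on the box than planned for the same reason, but the box stayed upright.

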